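# Show which specimen mount goes home, and into which pocket

## Task

The lid of the wooden specimen box hangs half open over its back row: with the fingertips push it, without slamming, all the way back until it rests fully open. Then show me which of the three mounts standing loose on the table belongs in the box, and where: point straight down at the middle-sized one for two seconds, the fingertips a centimetre or two above the centre of its polished face, then point in the same way at the one empty pocket in the box's foam and finish while still pointing there. Pick nothing up, touch no mount and nothing inside the box, and leave everything else where it stands.

Things in the scene. Friction and masses are not known exactly. Their poses are not given: they have to be found in the camera images.
- specimen_box: Fixed wooden specimen box with a hinged lid, 135 mm deep (its x) by 220 mm wide (its y); its walls are 40 mm high and 6 mm thick. Origin: centre of the underside; x points from the clasp side (front, towards the robot, turned by up to 20 degrees) to the hinge side (back), y to the left, z up. The hinge axis runs along y at x = +71 mm, z = +40 mm.
- specimen_box_lid (a joint): Angle of the lid about the hinge at the back, rad: 0 shut, 1.57 upright, 1.83 fully open against its stop (leaning back 15 degrees past upright). It starts between 1.0 and 1.35. Its friction holds it wherever it is left in that range and beyond; about 1 N at its front edge moves it. The lid is 12 mm deep inside; its tray-like inner side looks to the front when open.
- lid_edge (a point): Point on the lid: middle of the lower edge of its front rim, 137 mm from the hinge axis; it moves with the lid (box frame: x = 71 mm - 137 mm cos(angle), z = 40 mm + 137 mm sin(angle); at 1.0 rad x = -3 mm, z = 155 mm, fully open x = +106 mm, z = 172 mm). Its axes turn with the lid.
- foam_bed: Dark grey foam bed inside the box, with two rows of three round pockets 65 mm apart along y and 54 mm along x. Five hold mounts 30 mm across whose tops stand 29 mm above the table; the sixth is empty. Origin and axes are those of specimen_box; the foam's top is at z = 25 mm. Not to be touched.
- empty_pocket (a point): Centre of the mouth of the one empty pocket (the right-hand one of the back row, seen from the front): at x = +28.5 mm, y = -65 mm, z = +25 mm of specimen_box. A round hole 32 mm across and 12 mm deep, level with the foam's top; 15 mm below the box's rim. Axes those of specimen_box.
- mount_2: The middle-sized loose mount, the one that belongs in the box: an upright black puck 30 mm across, 17 mm high. Origin: centre of the underside, z up. The three loose mounts stand on the table to the left of the box and swap places from start to start.
- mount_2_top (a point): Centre of the polished top face of mount_2, 17 mm above the table.
- mount_4: The smallest loose mount: an upright cream puck 25 mm across, 20 mm high. Origin: centre of the underside. Not to be touched.
- mount_6: The largest loose mount: an upright black puck 40 mm across, 18 mm high. Origin: centre of the underside. Not to be touched.
- gauge_block: Bystander: small steel gauge block, 16 x 35 x 24 mm high, loose among the mounts. Origin: centre of the underside.
- stop_block: Bystander: small steel V-block, 32 x 40 x 30 mm high, loose among the mounts. Origin: centre of the underside.
- objective_can_1: Bystander: black screw-lid can, 36 mm across, 62 mm high, loose to the right of the box. Origin: centre of the underside.
- eyepiece_1: Bystander: eyepiece standing on its eye-cup, 35 mm across, 45 mm high, loose to the right of the box. Origin: centre of the underside.
Mind the look-alikes: they are no part of the job. Leave any green or purple look-alike of the mount_2 alone.

How it is judged:
On the way, in this order (a step that is already met when the one before it is completed fails the run):
1. the lid has been pushed back to rest fully open (value of joint specimen_box_lid above 1.65 rad and velocity of joint specimen_box_lid below 0.1 rad/s), for 0.2 s.
2. the fingertips point at the middle-sized loose mount from just above, touching nothing of it, for 1.5 s (value of joint specimen_box_lid above 1.65 rad and horizontal distance between the grasp point and mount_2_top below 0.015 m and z of the grasp point in the frame of mount_2_top between 0.017 and 0.05 m and angle between the grasp point's own z axis and vertical above 2.79 rad and contact force between each of the fingers, the arm and mount_2 below 0.2 N), for 1.5 s.
3. the fingertips point at the empty pocket from just above, clear of the box (value of joint specimen_box_lid above 1.65 rad and horizontal distance between the grasp point and empty_pocket below 0.015 m and z of the grasp point in the frame of empty_pocket between 0.017 and 0.06 m and angle between the grasp point's own z axis and vertical above 2.79 rad and contact force between each of the fingers, the arm and specimen_box below 0.2 N), for 0.5 s.
At the end, for the whole second after the job is handed in: TCP within 15 mm of the pocket's centre line and 17 to 60 mm above the foam, tool within 20 degrees of straight down, box not touched; lid beyond 1.65 rad; the loose mounts upright within 4 mm of their starts, the four loose bystanders within 15 mm (all of step 3 and distance of each of mount_2, mount_4, mount_6 from where it was at the start of the episode below 0.004 m and angle between each of mount_2, mount_4, mount_6's own z axis and vertical below 0.1 rad and distance of each of gauge_block, stop_block, objective_can_1, eyepiece_1 from where it was at the start of the episode below 0.015 m).
It fails at once if a loose mount is touched, pushed or lifted by the robot (contact force between any of the fingers, the arm and mount_2 above 0.3 N or contact force between any of the fingers, the arm and mount_4 above 0.3 N or contact force between any of the fingers, the arm and mount_6 above 0.3 N or distance of any of mount_2, mount_4, mount_6 from where it was at the start of the episode above 0.006 m).
It fails at once if the foam bed or a mount in the box is touched (contact force between any of the fingers, the arm and foam_bed above 0.3 N).
It fails at once if the lid is slammed (swung faster than 3 rad/s) (velocity of joint specimen_box_lid above 3 rad/s or velocity of joint specimen_box_lid below -3 rad/s).
It fails at once if a loose bystander is knocked or carried away (moved over 15 mm) (distance of any of gauge_block, stop_block, objective_can_1, eyepiece_1 from where it was at the start of the episode above 0.015 m).
It also fails if it takes over 62 s, if anything falls off the work surface, if the arm or the gripper's body presses on something with over 40 N, if the wrist force passes 120 N, or if a joint passes its speed limit or range.

## Robot

A 7-joint arm with a two-finger parallel gripper is mounted at the origin on a cart in front of the work surface, level with it; the furniture and walls round the work are solid. World frame = base frame: x ahead of the robot, y to its left, z up, the work surface at z = 0. Lengths are in m, angles in rad, forces in N, time in s.
With the tool pointing down it reaches from about 0.425 to 0.925 m from the base axis. Payload 6.8 kg.
Tool frame: the origin (TCP) lies between the finger pads, 19 mm behind the fingertips; this is the grasp point; z points along the fingers, y is the line along which they close (so a half turn about z gives the same grasp; the last joint's range is limited). The gripper opens to 88 mm and grips with 3 to 60 N. Pads are 20 mm wide; open, the fingers measure 115 mm over their backs; the gripper's body (75 mm by 178 mm) begins 61 mm behind the grasp point.
Start: joints at [1.141, 0.477, 0.022, 1.555, -0.011, 1.109, -0.083], TCP at [0.213, -0.64, 0.241] pointing down, gripper open.
Joint ranges: [-2.96, 2.96], [-0.34, 2.1], [-1.41, 1.46], [0.24, 2.44], [-1.37, 4.51], [0.17, 1.92], [-2.96, 2.96]. Speed limits (rad/s): [2.39, 2.39, 3.14, 3.14, 3.14, 3.14, 3.14].

## Interface

Orientations are given as a rotation vector (axis times angle).
In Python, from station import * gives the robot as it stands.
- The arm moves only by the tool apply_moves, never from a script. Its argument "series" is one flat list of numbers, 4 for each row, row after row: the shift along the tool's x, y, z in m, then the turn about the tool's z in rad. A call has 1 to 10 rows; each row shifts and turns the commanded pose from where the row before left it, along the tool's axes as they then stand; what a row does not reach is not made up. A row lasts 1/10 s, in which the tool goes at most 50 mm and 8.59 degrees, less where a joint would pass 70% of its speed; a pose out of reach is approached as far as the arm can. A call with a gripper value outside its range is refused whole. "grip" is the opening, from 0 (shut) to 1 (fully open), set as the call begins (left out, the last holds). The fingers move at their own pace and stop on an object; "grip_force" is the grip in N (left out, the last holds). Time passes only in rows, so rows that do not move let the fingers close. It gives the time, the measured TCP pose, the force, the opening and the grip force at its end, in the units of the state.
- get_obs(): the state, without advancing time (a new reading comes with each control period).
- capture(name): name is "side" or "top" or "wrist"; returns a dict with "frame" (480x640x3 uint8, blue, green, red), "camera_matrix" (3x3 intrinsics, pixels), "R" (3x3) and "t" (3): a world point X has camera coordinates R X + t. Camera axes: x right, y down, z forward; pixel columns grow to the right and rows downward; lengths in m; the calibration is good to about 2 mm. A picture is of the moment at which its call begins. There is no depth.
- sign_off(): hands the job in; it is judged then, once.
Trained networks look in a picture, given as the dict that the camera call returned (one of the last four; its "shot" number tells which), for a name from the list of things; names that differ only in an ending like _2 or _b are one class to them, and where a whole thing is asked for, a point or a joint stands for the part that bears it (a point fixed in the world has none). Each returns a list of dicts, best first, with "conf" (0 to 1); they miss things now and then, are a little off and sometimes report something else, mostly with a low value. They report only what shows in the picture. A call takes as long as a camera call. They do not tell look-alikes from the thing itself.
- search_frame(picture, thing): "box" ([left, top, right, bottom] in pixels, round what is visible of it).
The state is a dict: "t": time; "joint_positions": joint angles; "dq": joint speeds; "joint_efforts": joint torques, N m; "tcp_pos": TCP position; "tool_rot": TCP orientation; "force": force on the tool from outside, world axes, zero at the start; "torque": the same for the moment, N m; "width": finger opening in m; "grip_force": force on a finger pad.
Only numpy, scipy, OpenCV 4.12 (cv2) and the standard library are available. Lean on these libraries where they do the work, as an engineer would, in place of code of your own. Each camera call takes 0.05 s, during which the arm holds its last target. There are 200 camera calls.

## Working session

There is one attempt and no reset: what is moved stays moved. The work goes in short steps, Python scripts to look and compute and a tool call to move; the robot and the scene stay as the last step left them, time stands still between calls to the robot, and variables do not carry over. Pictures are saved under pics/ and viewed, at most 10 in all, crops included, and the job is handed in when it is done.

Besides the shell and the picture viewer there is one more tool, called after "Request:" as name(argument=value, ...) on one line, values as JSON. apply_moves: Moves the arm, as the interface text tells. Its arguments: {"type":"object","properties":{"series":{"type":"array","items":{"type":"number"}},"grip":{"type":"number"},"grip_force":{"type":"number"}},"required":["series"]}

```bash
mkdir -p pics; python3 - <<'E'
from station import *
import cv2
o=get_obs();print(o["t"],o["tcp_pos"],o["tool_rot"],o["width"])
for c in("top","side"):
    p=capture(c);cv2.imwrite(f"pics/{c}0.png",p["frame"]);print(c,p["camera_matrix"].tolist(),p["R"].round(4).tolist(),p["t"].round(4).tolist())
    for n in("specimen_box","specimen_box_lid","foam_bed","mount_2","gauge_block","stop_block","objective_can_1","eyepiece_1"):
        print(n,[([round(x) for x in d["box"]],round(d["conf"],2)) for d in search_frame(p,n)][:6])
E
```

```text
0.0 [ 0.21329435 -0.63986014  0.24039526] [-3.09934084e+00 -5.03125796e-01  6.94885570e-04] 0.08757751649715959
top [[560.4322595877335, 0.0, 323.4094253991763], [0.0, 560.4322595877335, 244.96080663946785], [0.0, 0.0, 1.0]] [[-0.0158, -0.9999, -0.0024], [-0.9821, 0.016, -0.1876], [0.1877, -0.0006, -0.9822]] [-0.0758, 0.5049, 1.4591]
specimen_box [([324, 190, 415, 261], 0.97)]
specimen_box_lid [([329, 187, 416, 216], 0.63)]
foam_bed []
mount_2 [([188, 268, 202, 283], 0.6), ([190, 246, 202, 255], 0.53), ([254, 289, 264, 304], 0.52), ([262, 250, 277, 269], 0.49), ([224, 249, 235, 258], 0.44), ([450, 233, 465, 247], 0.18)]
gauge_block [([190, 270, 204, 278], 0.57), ([249, 226, 260, 240], 0.55)]
stop_block [([450, 192, 465, 210], 0.64), ([221, 275, 240, 290], 0.58)]
objective_can_1 [([452, 232, 467, 244], 0.46), ([327, 190, 418, 219], 0.21)]
eyepiece_1 [([452, 194, 462, 210], 0.62)]
side [[483.19702341370885, 0.0, 317.9849162257939], [0.0, 483.19702341370885, 233.20757362315965], [0.0, 0.0, 1.0]] [[-0.9977, -0.0666, -0.0127], [-0.0294, 0.5939, -0.804], [0.0611, -0.8017, -0.5945]] [0.488, 0.1198, 0.9592]
specimen_box [([246, 140, 339, 259], 0.9), ([245, 139, 304, 232], 0.23)]
specimen_box_lid [([248, 140, 301, 232], 0.83)]
foam_bed []
mount_2 [([294, 383, 311, 403], 0.86), ([333, 388, 349, 405], 0.83), ([317, 298, 334, 313], 0.8), ([307, 340, 318, 361], 0.61), ([369, 311, 390, 327], 0.59)]
gauge_block [([270, 306, 294, 326], 0.77), ([316, 296, 336, 316], 0.31)]
stop_block [([345, 328, 370, 366], 0.88), ([245, 141, 336, 261], 0.72)]
objective_can_1 [([315, 155, 326, 176], 0.8), ([348, 328, 368, 366], 0.71)]
eyepiece_1 []
```

```bash
python3 - <<'E'
import cv2,numpy as np
a=cv2.imread("pics/top0.png")[175:325,165:485];b=cv2.imread("pics/side0.png")[125:425,225:415]
cv2.imwrite("pics/a.png",cv2.resize(a,None,fx=2.5,fy=2.5,interpolation=2))
cv2.imwrite("pics/b.png",cv2.resize(b,None,fx=2,fy=2,interpolation=2))
E
```

```text
(no output)
```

View pics/a.png

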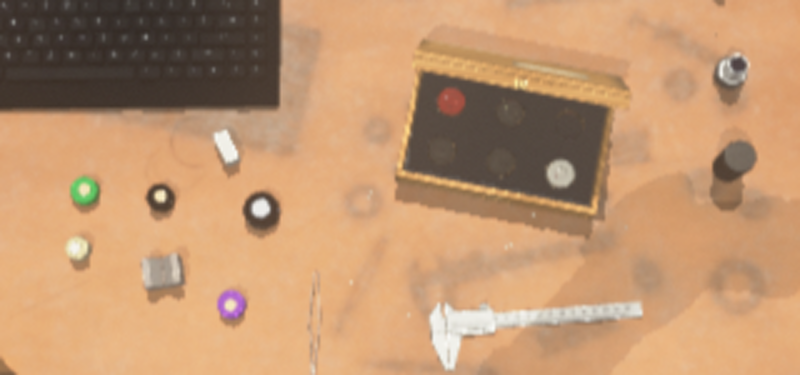

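View pics/b.png

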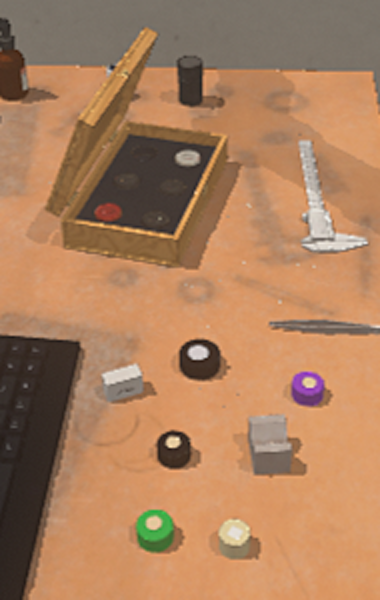

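The top view shows the box at about (324–415, 190–261) px, turned clockwise, with red and grey mounts marking opposite pockets. mount_2, the black one with a small disc, is at about (229, 254) px in top and (311, 350) px in side. The green and purple ones are look-alikes, the larger black one is mount_6 and the cream one is mount_4. Next I fit poses from both views.

```bash
cat > h.py <<'E'
import numpy as np,cv2
from scipy.optimize import least_squares
K={"top":[560.432,323.409,244.961],"side":[483.197,317.985,233.208]}
R={"top":np.array([[-0.0158,-0.9999,-0.0024],[-0.9821,0.016,-0.1876],[0.1877,-0.0006,-0.9822]]),"side":np.array([[-0.9977,-0.0666,-0.0127],[-0.0294,0.5939,-0.804],[0.0611,-0.8017,-0.5945]])}
T={"top":np.array([-0.0758,0.5049,1.4591]),"side":np.array([0.488,0.1198,0.9592])}
def proj(c,X):
    q=R[c]@X+T[c];f,u,v=K[c];return np.array([f*q[0]/q[2]+u,f*q[1]/q[2]+v])
ta=lambda x,y:np.array([165+x/2.5,175+y/2.5])
sb=lambda x,y:np.array([225+x/2,125+y/2])
def b2w(p,b):
    c,s=np.cos(p[2]),np.sin(p[2]);return np.array([p[0]+c*b[0]-s*b[1],p[1]+s*b[0]+c*b[1],b[2]])
E
python3 - <<'E'
from h import *
# box
obs=[("top",(28.5,65,29),ta(451,101)),("top",(-25.5,-65,29),ta(560,173)),("side",(-25.5,-65,29),sb(187,157)),("side",(28.5,65,29),sb(108,212)),
("top",(-67.5,110,40),ta(398,175)),("top",(-67.5,-110,40),ta(598,208)),("side",(-67.5,-110,40),sb(226,135)),("side",(-67.5,110,40),sb(178,240)),("side",(-67.5,110,0),sb(180,262))]
f=lambda p:np.concatenate([proj(c,b2w(p,np.array(b)/1e3))-u for c,b,u in obs])
s=least_squares(f,[.6,-.1,-.2],loss="soft_l1");p=s.x;print(p,np.degrees(p[2]),f(p).reshape(-1,2).round(1).tolist())
pk=b2w(p,[.0285,-.065,.025]);print("pocket",pk)
# mounts
for n,h,t,sd in(("m2",.017,ta(160,196),sb(173,441)),("m6",.018,ta(261,207),sb(198,352)),("m4",.020,ta(78,247),sb(234,532))):
    for cs in(("top",),("side",),("top","side")):
        g=lambda q:np.concatenate([proj(c,np.array([q[0],q[1],h]))-(t if c=="top" else sd) for c in cs])
        r=least_squares(g,[.5,.2]);print(n,cs,r.x.round(4),r.fun.round(1))
im={c:cv2.imread(f"pics/{c}0.png") for c in K}
for th in np.arange(1,1.36,.05):
    print(round(th,2),[((proj(c,b2w(p,[.071-.137*np.cos(th),y,.04+.137*np.sin(th)]))-o)*k).round().tolist() for c,o,k in(("top",(165,175),2.5),("side",(225,125),2)) for y in(.11,-.11)])
E
```

```text
[ 0.54659672 -0.20432296 -0.19976391] -11.445629097853907 [[0.2, 0.5], [0.2, -0.8], [-1.5, -0.8], [-0.2, -1.2], [-1.1, 1.0], [-0.6, 2.5], [0.0, -0.8], [0.2, -0.8], [-0.5, 2.7]]
pocket [ 0.56163149 -0.27368582  0.025     ]
m2 ('top',) [0.4902 0.1749] [0. 0.]
m2 ('side',) [0.4886 0.174 ] [0. 0.]
m2 ('top', 'side') [0.489  0.1743] [ 0.2  0.4 -0.3  0.1]
m6 ('top',) [0.476  0.0642] [0. 0.]
m6 ('side',) [0.473  0.0647] [-0.  0.]
m6 ('top', 'side') [0.474  0.0644] [-0.1  0.7 -0.5 -0.1]
m4 ('top',) [0.4349 0.2625] [-0.  0.]
m4 ('side',) [0.4332 0.2653] [0. 0.]
m4 ('top', 'side') [0.4337 0.2644] [-0.7  0.5 -0.2 -0.5]
1.0 [[407.0, 94.0], [623.0, 133.0], [115.0, 139.0], [174.0, 44.0]]
1.05 [[408.0, 88.0], [624.0, 127.0], [109.0, 135.0], [170.0, 40.0]]
1.1 [[409.0, 82.0], [625.0, 120.0], [104.0, 131.0], [165.0, 37.0]]
1.15 [[410.0, 75.0], [627.0, 114.0], [98.0, 128.0], [160.0, 34.0]]
1.2 [[411.0, 68.0], [628.0, 107.0], [92.0, 125.0], [154.0, 32.0]]
1.25 [[412.0, 62.0], [630.0, 100.0], [85.0, 122.0], [149.0, 29.0]]
1.3 [[414.0, 55.0], [631.0, 94.0], [79.0, 120.0], [144.0, 27.0]]
1.35 [[415.0, 48.0], [632.0, 87.0], [73.0, 118.0], [138.0, 25.0]]
```

Request:
apply_moves(series=[0,0,0,0.13,0,0,0,0.13,0,0,0,0.13,0,0,0,0.13,0.015,-0.033,0,0,0.015,-0.033,0,0,0.015,-0.033,0,0,0.015,-0.033,0,0,0.015,-0.033,0,0,0.015,-0.033,0,0], grip=0)

```text
t: 1.9
tcp_pos: [0.3415, -0.4628, 0.2416]
tool_rot: [3.126, -0.311, 0.001]
force: [0.5, 0.8, -0.9]
width: 0.0116
grip_force: 0.0
```

Request:
apply_moves(series=[0.015,-0.033,0,0,0.015,-0.033,0,0,0.015,-0.033,0,0,0.015,-0.033,0,0,0.015,-0.033,0,0,0.015,-0.033,0,0,0.015,-0.033,0,0,0.015,-0.033,0,0,0,0,0,0,0,0,0,0])

```text
t: 2.9
tcp_pos: [0.5107, -0.2282, 0.2414]
tool_rot: [3.126, -0.308, -0.0]
force: [0.3, -0.4, 0.9]
width: 0.0008
grip_force: 0.0
```

Request:
apply_moves(series=[0,0,0.03,0,0,0,0.03,0,0,0,0.02,0,0.01,0,0,0,0.01,0,0,0,0.005,0,0,0,0.005,0,0,0,0.005,0,0,0,0.005,0,0,0,0.005,0,0,0])

```text
t: 3.9
tcp_pos: [0.5547, -0.2377, 0.1616]
tool_rot: [3.126, -0.311, -0.0]
force: [-0.9, -0.3, -0.1]
width: 0.0005
grip_force: 0.5
```

Request:
apply_moves(series=[0.006,0,0,0,0.006,0,0,0,0.006,0,0,0,0.006,0,0,0,0.006,0,0,0,0.006,0,0,0,0.006,0,0,0,0.006,0,0,0,0.006,0,0,0,0.004,0,0,0])

```text
t: 4.9
tcp_pos: [0.6119, -0.2491, 0.1612]
tool_rot: [-3.126, 0.311, 0.0]
force: [0.2, 0.2, 0.1]
width: 0.0005
grip_force: 0.2
```

```bash
python3 - <<'E'
from station import *
import cv2
o=get_obs();print(o["t"],o["tcp_pos"],o["force"])
cv2.imwrite("pics/c.png",cv2.resize(capture("side")["frame"][85:285,185:385],None,fx=3,fy=3,interpolation=2))
E
```

```text
4.9 [ 0.61187564 -0.24907136  0.16122226] [0.16117082 0.22733606 0.05515062]
```

View pics/c.png

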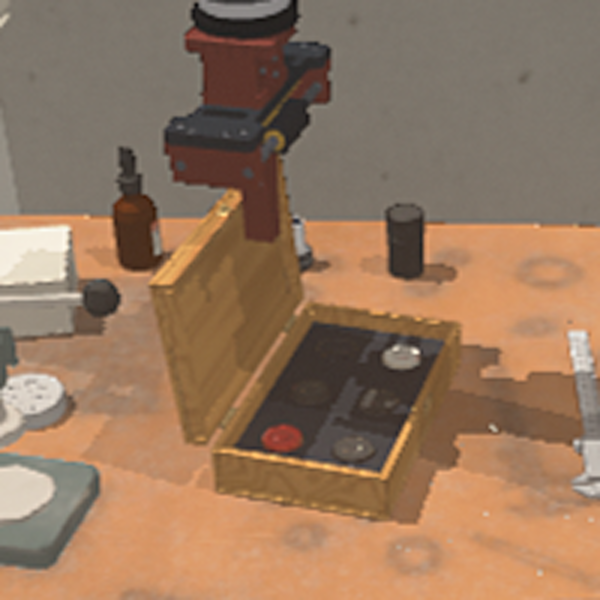

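The side view shows the closed fingers against the inner side of the lid at about (265, 230) in the crop. The lid is now near or just past upright, so I keep pushing gently to the stop.

Request:
apply_moves(series=[0.004,0,0,0,0.004,0,0,0,0.004,0,0,0,0.003,0,0,0,0.003,0,0,0,0.002,0,0,0,0,0,0,0])

```text
t: 5.65
tcp_pos: [0.6313, -0.253, 0.1614]
tool_rot: [3.126, -0.311, 0.001]
force: [-1.0, -0.0, -0.9]
width: 0.0004
grip_force: 0.0
```

Request:
apply_moves(series=[0.002,0,0,0,0.002,0,0,0,0.001,0,0,0,0,0,0,0])

```text
t: 6.05
tcp_pos: [0.6338, -0.2537, 0.1612]
tool_rot: [-3.125, 0.311, 0.007]
force: [-6.5, 2.2, 5.5]
width: 0.0005
grip_force: 3.9
```

Request:
apply_moves(series=[-0.005,0,0,0,-0.015,0,0,0,-0.02,0,0,0,0,0,0,0,-0.012,-0.032,0,0,-0.012,-0.032,0,0,-0.012,-0.032,0,0,-0.012,-0.032,0,0,-0.012,-0.032,0,0,-0.012,-0.032,0,0])

```text
t: 7.05
tcp_pos: [0.5647, -0.0422, 0.1618]
tool_rot: [-3.126, 0.311, -0.003]
force: [-0.3, -0.8, -0.2]
width: 0.0005
grip_force: 0.0
```

Request:
apply_moves(series=[-0.012,-0.032,0,0,-0.012,-0.032,0,0,-0.012,-0.032,0,0,-0.012,-0.032,0,0,-0.012,-0.032,0,0,-0.012,-0.032,0,0,0,0,0,0,0,0,0,0])

```text
t: 7.85
tcp_pos: [0.5317, 0.1598, 0.1616]
tool_rot: [-3.126, 0.308, -0.002]
force: [0.0, -1.0, 0.1]
width: 0.0004
grip_force: 0.0
```

```bash
python3 - <<'E'
from station import *
import cv2,numpy as np
o=get_obs();print(o["t"],o["tcp_pos"],o["tool_rot"],o["force"])
p=capture("wrist");w=p["frame"].copy();s=capture("side")["frame"][85:445,185:425]
for d in search_frame(p,"mount_2"):print([round(x) for x in d["box"]],round(d["conf"],2))
# pixel to ray at face height for a few
Kc,R,t=p["camera_matrix"],p["R"],p["t"]
q=R@np.array([.489,.1743,.017])+t;q=Kc@q;u=q[:2]/q[2];print("pred m2",u)
cv2.drawMarker(w,tuple(int(x) for x in u),(0,0,255),0,12,1)
np.savez("w.npz",K=Kc,R=R,t=t)
cv2.imwrite("pics/d.png",w);cv2.imwrite("pics/e.png",cv2.resize(s,None,fx=1.65,fy=1.65,interpolation=2))
E
```

```text
7.85 [0.53165662 0.15982103 0.16155476] [-3.12591500e+00  3.07561398e-01 -1.51510094e-03] [ 0.0103522  -1.02449647  0.09983146]
[181, 271, 227, 317] 0.97
[292, 264, 332, 305] 0.85
[435, 246, 491, 307] 0.66
pred m2 [314.6466624  290.58993686]
```

View pics/d.png

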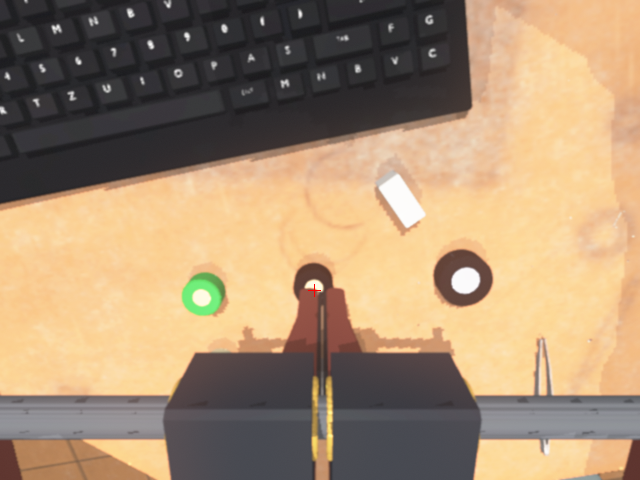

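View pics/e.png

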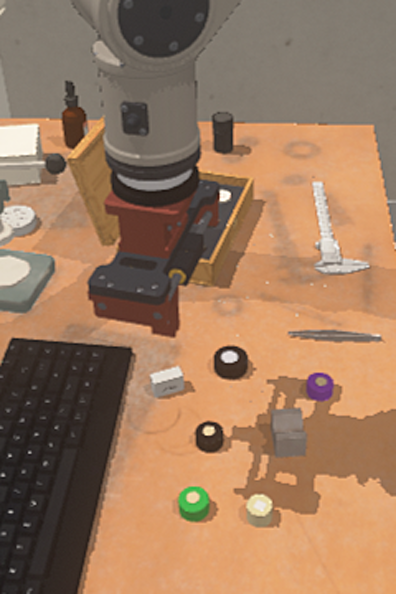

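The wrist view shows mount_2 (black, small cream face) at about (313, 285), within a few pixels of the predicted (315, 291). The side view shows the lid standing open and leaning back. Now I go above mount_2 and down.

Request:
apply_moves(series=[-0.022,-0.003,0,0,-0.021,-0.003,0,0,0,0,0.03,0,0,0,0.03,0,0,0,0.02,0,0,0,0.015,0,0,0,0.01,0,0,0,0.005,0,0,0,0,0,0,0,0,0])

```text
t: 9.0
tcp_pos: [0.4906, 0.173, 0.0519]
tool_rot: [-3.126, 0.312, -0.001]
force: [-0.3, 0.6, -0.2]
width: 0.0004
grip_force: 0.0
```

```bash
python3 - <<'E'
from station import *
import cv2
o=get_obs();print(o["t"],o["tcp_pos"],o["force"])
s=capture("side")["frame"][85:445,185:425]
cv2.imwrite("pics/f.png",cv2.resize(s,None,fx=1.65,fy=1.65,interpolation=2))
E
```

```text
9.0 [0.49064057 0.17302868 0.05190374] [-0.34588621  0.63770127 -0.21892361]
```

View pics/f.png

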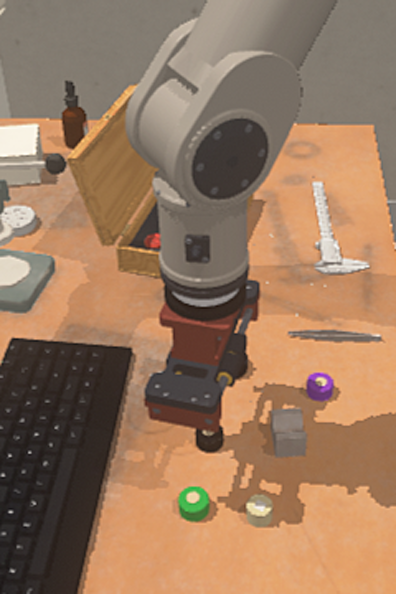

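The closed fingers stand right above mount_2 at about (210, 435) in the crop, touching nothing. I hold here, then move to the pocket.

Request:
apply_moves(series=[0,0,0,0,0,0,0,0,0,0,0,0,0,0,0,0,0,0,0,0,0,0,0,0,0,0,0,0,0,0,0,0,0,0,0,0,0,0,0,0])

```text
t: 10.05
tcp_pos: [0.4901, 0.1731, 0.0514]
tool_rot: [3.126, -0.311, 0.0]
force: [-0.1, -0.8, 0.1]
width: 0.0003
grip_force: 0.0
```

Request:
apply_moves(series=[0,0,0,0,0,0,0,0,0,0,0,0,0,0,0,0,0,0,0,0,0,0,0,0,0,0,0,0,0,0,0,0,0,0,0,0,0,0,0,0])

```text
t: 11.05
tcp_pos: [0.4901, 0.1731, 0.0514]
tool_rot: [3.126, -0.311, -0.0]
force: [0.7, -0.4, 0.1]
width: 0.0001
grip_force: 0.0
```

Request:
apply_moves(series=[0,0,0,0,0,0,-0.02,0,0,0,-0.03,0,0,0,-0.03,0,0,0,-0.03,0,0.008,0.03,0,0,0.008,0.03,0,0,0.008,0.03,0,0,0.008,0.03,0,0,0.008,0.03,0,0])

```text
t: 12.05
tcp_pos: [0.4996, 0.0169, 0.1615]
tool_rot: [3.126, -0.311, 0.0]
force: [0.5, -0.3, 0.3]
width: 0.0001
grip_force: 0.0
```

Request:
apply_moves(series=[0.01,0.03,0,0,0.01,0.03,0,0,0.01,0.03,0,0,0.01,0.03,0,0,0.01,0.03,0,0,0.01,0.03,0,0,0.01,0.03,0,0,0.01,0.03,0,0,0,0,0,0,0,0,0,0])

```text
t: 13.05
tcp_pos: [0.5306, -0.2332, 0.1611]
tool_rot: [-3.126, 0.313, 0.001]
force: [0.0, 1.2, -0.1]
width: 0.0005
grip_force: 0.0
```

```bash
python3 - <<'E'
from station import *
import cv2,numpy as np
o=get_obs();print(o["t"],o["tcp_pos"],o["tool_rot"],o["force"])
p=capture("wrist");w=p["frame"].copy()
for c,X in(((0,0,255),[.5616,-.2737,.025]),((0,255,0),[.5866,-.1463,.029]),((255,0,0),[.5087,-.2630,.029])):
    q=p["camera_matrix"]@(p["R"]@np.array(X)+p["t"]);u=q[:2]/q[2];print(u)
    cv2.drawMarker(w,tuple(int(x) for x in u),c,0,12,1)
cv2.imwrite("pics/g.png",w)
E
```

```text
13.05 [ 0.53064153 -0.23320471  0.16111274] [-3.12566287e+00  3.13124198e-01  7.16805040e-04] [ 0.02182804  1.24162959 -0.07591975]
[373.01087013 180.20259274]
[175.9469175  182.30972356]
[370.92757517 258.8596687 ]
```

View pics/g.png

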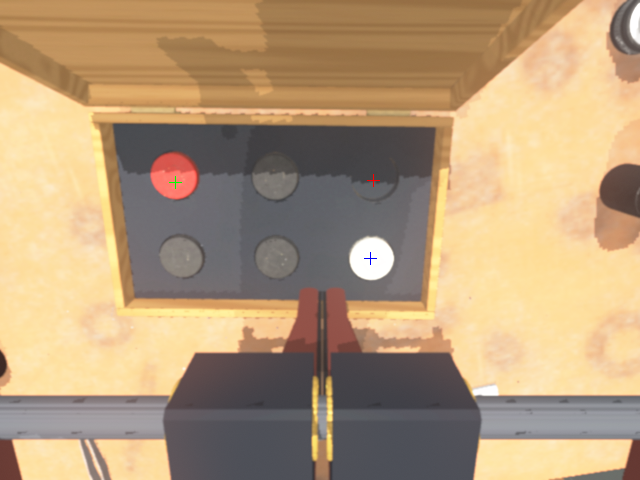

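The wrist view shows the empty pocket at about (374, 177), within 4 px of the prediction, with the lid fully back. I go over it and down.

Request:
apply_moves(series=[0.02,0.017,0,0,0.02,0.017,0,0,0,0,0,0,0,0,0.03,0,0,0,0.03,0,0,0,0.02,0,0,0,0.01,0,0,0,0.006,0,0,0,0.003,0,0,0,0,0])

```text
t: 14.1
tcp_pos: [0.5639, -0.2739, 0.0629]
tool_rot: [3.126, -0.31, 0.001]
force: [-0.3, -0.8, 0.0]
width: 0.0003
grip_force: 0.0
```

Request:
apply_moves(series=[0,0,0,0,0,0,0,0,0,0,0,0,0,0,0,0,0,0,0,0,0,0,0,0,0,0,0,0,0,0,0,0,0,0,0,0,0,0,0,0])

```text
t: 15.1
tcp_pos: [0.5635, -0.2741, 0.0624]
tool_rot: [3.126, -0.311, -0.0]
force: [-0.4, 0.5, -0.2]
width: 0.0002
grip_force: 0.0
```

Request:
apply_moves(series=[0,0,0,0,0,0,0,0,0,0,0,0,0,0,0,0,0,0,0,0,0,0,0,0,0,0,0,0,0,0,0,0,0,0,0,0,0,0,0,0])

```text
t: 16.1
tcp_pos: [0.5635, -0.2741, 0.0624]
tool_rot: [-3.126, 0.311, 0.0]
force: [0.3, -0.3, 0.2]
width: 0.0006
grip_force: 0.0
```

```bash
python3 - <<'E'
from station import *
import cv2
o=get_obs();print(o["t"],o["tcp_pos"],o["force"])
s=capture("side")["frame"][85:445,185:425]
cv2.imwrite("pics/i.png",cv2.resize(s,None,fx=1.65,fy=1.65,interpolation=2))
E
```

```text
16.1 [ 0.56345507 -0.27409096  0.06236844] [ 0.30344571 -0.28591681  0.21809552]
```

View pics/i.png

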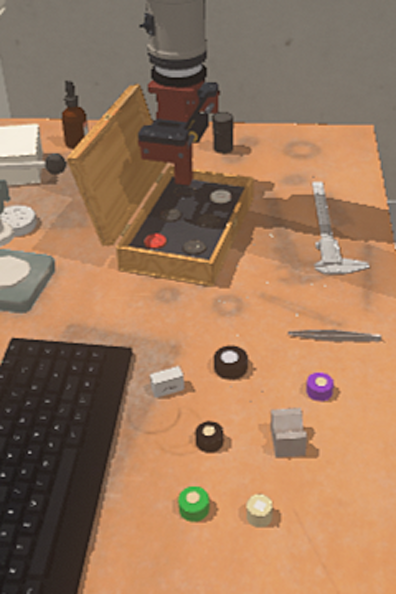

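The fingers point at the empty back-right pocket, at about (183, 180) in the crop. The lid is open, and the mounts and the two blocks among them stand where they were.

```bash
python3 -c "
from station import *
print(sign_off())"
```

```text
the job is handed in; nothing more can be done
None
```

I pushed the lid back to its stop, pointed at mount_2 for about two seconds, and handed the job in at about 16 s while still pointing at the empty pocket; the hand-in gave no verdict.

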